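# Service the bench dust extractor

### The arm

A 7-joint arm with a two-finger parallel gripper is mounted at the origin on the work surface. World frame = base frame: x ahead of the robot, y to its left, z up, the work surface at z = 0. Lengths are in mm, angles in rad, forces in N, time in s.
With the tool pointing down it reaches from about 400 to 875 mm from the base axis. Payload 4.4 kg.
Tool frame: the origin (TCP) lies at the very end of the fingers, on their centre line; the grasp point (between the pads) lies 19 mm behind it (ctrl.grip_point_offset is the distance from the TCP to the grasp point, in mm); z points along the fingers, y is the line along which they close (so a half turn about z gives the same grasp; the last joint's range is limited). The gripper opens to 85 mm and grips with 20 to 120 N. Pads are 22 mm wide; open, the fingers measure 114 mm over their backs; the gripper's body (76 mm by 85 mm) begins 54 mm behind the grasp point. The pads swing forward as they close: fully open they stand 13 mm farther back than shut.
Start: joints at [-1.189, 0.628, 0.038, 1.517, -0.027, 0.996, -0.02], TCP at [281.419, 585.936, 231.313] pointing down, gripper open.
Joint ranges: [-3.06, 3.06], [-0.37, 2.12], [-1.25, 1.32], [0.18, 2.47], [-1.1, 4.24], [0.23, 1.98], [-2.94, 2.94]. Speed limits (rad/s): [2.57, 2.57, 3.14, 3.14, 3.14, 3.14, 3.14].

### API

Orientations are given as [roll, pitch, yaw] about the fixed x, y, z axes, in that order (R = Rz(yaw) Ry(pitch) Rx(roll)).
In Python, from cell import ctrl gives the robot as it stands.
- The arm moves only by the tool jog_arm, never from a script. Its argument "increments" is one flat list of numbers, 7 for each row, row after row: the finger opening in cm, from 0 to 8.54, then the shift along the tool's x, y, z in cm, then the turn, a rotation vector about the tool's x, y, z in degrees. In form: [fingers, x, y, z, rx, ry, rz, fingers, x, y, z, rx, ry, rz, ...]. A call has 1 to 20 rows; each row is the pose to reach, as a shift and turn from the pose commanded when the call began, along the tool's axes at that moment; what a row does not reach only later rows make up. A row lasts 1/10 s, in which the tool goes at most 50 mm and 8.59 degrees, less where a joint would pass 70% of its speed; a pose out of reach is approached as far as the arm can. A call with a gripper value outside its range is refused whole. The fingers move at their own pace and stop on an object; the grip force is fixed at half the most. Time passes only in rows, so rows that repeat a pose let the fingers close. It gives the time, the measured TCP pose, the force, the opening and the grip force at its end, in the units of the state.
- ctrl.read_state(): the state, without advancing time (a new reading comes with each control period).
- ctrl.get_image(name): name is "scene" or "top"; returns the picture (400x640x3 uint8, red, green, blue); there is no depth.
- ctrl.camera_params(name): a dict with "fx", "fy", "cx", "cy" (pixels), "extrinsics" (4x4, takes a point from world to camera coordinates). Camera axes: x right, y down, z forward; pixel columns grow to the right and rows downward; lengths in mm; the calibration is good to about 2 mm. A picture is of the moment at which its call begins. camera_params takes no time and is no camera call.
- ctrl.finish_job(): hands the job in; it is judged then, once.
The state is a dict: "clock": time; "qpos": joint angles; "qd": joint speeds; "tau": joint torques, N m; "eef_pos": TCP position; "tool_rot": TCP orientation; "force": force on the tool from outside, world axes, zero at the start; "torque": the same for the moment, N m; "width": finger opening in mm; "gripper_force": force on a finger pad.
Only numpy, scipy, OpenCV 4.12 (cv2) and the standard library are available. Lean on these libraries where they do the work, as an engineer would, in place of code of your own. Each camera call takes 0.05 s, during which the arm holds its last target. There are 200 camera calls.

### The job

Service the dust extractor on the carving bench: take the knobbed lid off its dust pot, take the bottle brush from its hanger and scrub the pot out with three strokes right down to its floor, drawing the brush at least half-way up the pot between strokes, then hang the brush back and close the pot with the lid. Once the pot is scrubbed, build up the filter: take the end cap off the bare outlet spigot, seat every filter element standing on the bench on it flange face down, one on another, each fully home, and finish the stack with the end cap. Leave the mallet, glue jar and gouge alone.

Things in the scene. Friction and masses are not known exactly. Their poses are not given: they have to be found in the camera images.
- spigot_seat (a point): dust extractor (fixed), green fan housing 170 x 170 mm, 68 mm high: centre of the round aluminium filter seat on it (100 mm wide, 74 mm above the bench), from which the outlet spigot stands up, 40 mm wide, 10 mm high, its last 4 mm tapered to 33 mm. z up; x, y along the housing's sides
- pot_rim (a point): centre of the open mouth of the extractor's round aluminium dust pot (fixed, 175 mm from the spigot on its -y side; both on one base plate 200 mm in x by 370 mm in y, the spigot 90 mm off its middle): outside diameter 84 mm, bore 76 mm, rim 125 mm above the bench. z up
- pot_floor (a point): centre of the dust pot's inner floor, 111 mm below its rim. z up
- lid_knob (a point): lid of the dust pot, on the pot at the start: aluminium disc 100 mm wide, 6 thick, a black plug under it (68 mm wide, 10 deep, chamfered; the pot's bore is 76), a wooden round knob on it (30 mm wide, 36 high). Point: on its axis in the knob, 28 mm above the disc's underside, 38 above the plug's (grip here), z up. 180 g. Fully home, the disc lies on the pot's rim
- cap_hub (a point): end cap of the filter stack, on the bare spigot at the start: aluminium disc 80 mm wide, 16 thick, in its underside the same recess as the elements' (42.6 mm wide, 12 deep), on it a black ribbed hub (36 mm wide, 36 high). Point: on its axis in the hub, 38 mm above the underside (grip here), z up. 150 g
- brush_handle (a point): bottle brush hanging upright: centre of its round wooden handle (20 mm wide, 80 long), z up the brush. 205 mm long; soft bristle head 62 mm wide (stiff core 40) over the lowest 4 to 78 mm, stem 12 mm wide, steel collar 40 mm wide with its underside 45 mm below this point. 100 g
- brush_tip (a point): lower tip of the bottle brush's head, on its axis, 161 mm below the centre of its handle
- hanger_seat (a point): brush hanger (fixed): point midway between its two level fork arms, at their top (133 mm high), where the stem hangs and the collar rests. Slot 22 mm wide, open to -x of this frame, where the arms end 33 mm away in lips 5 mm high; post on the +x side, 51 mm away, no higher than the arms. To take the brush lift it 15 mm, draw it 70 mm along -x, then raise it; reverse to hang
- mallet: carving mallet lying on the bench, black rubber head 72 mm in diameter and 95 mm long (origin under its middle), wooden handle reaching 230 mm from there along -x, bystander: leave it alone
- glue: glue jar 64 mm in diameter, 100 mm high, origin at the centre of its underside, bystander: leave it alone
- gouge: carving gouge with wooden handle lying on the bench along its own x axis, from 120 mm behind its origin (handle) to 132 mm ahead of it (blade), bystander: leave it alone
- el1_mid (a point): filter element (two or three alike are present; an absent one has no reading), flange down: black flange 80 mm wide, 12 mm thick, its seating face below with a recess 42.6 mm wide, 12 deep; white pleated body 56 mm wide, 12 to 50 mm above the underside; on top a tapered spigot 40 mm wide, 10 high. Point: on its axis, 34 mm above the underside (grip here), z up. Stacking pitch 50 mm; 180 g
- el2_mid (a point): filter element (two or three alike are present; an absent one has no reading), flange down: black flange 80 mm wide, 12 mm thick, its seating face below with a recess 42.6 mm wide, 12 deep; white pleated body 56 mm wide, 12 to 50 mm above the underside; on top a tapered spigot 40 mm wide, 10 high. Point: on its axis, 34 mm above the underside (grip here), z up. Stacking pitch 50 mm; 180 g
- el3_mid (a point): filter element (two or three alike are present; an absent one has no reading), flange down: black flange 80 mm wide, 12 mm thick, its seating face below with a recess 42.6 mm wide, 12 deep; white pleated body 56 mm wide, 12 to 50 mm above the underside; on top a tapered spigot 40 mm wide, 10 high. Point: on its axis, 34 mm above the underside (grip here), z up. Stacking pitch 50 mm; 180 g
There are look-alikes about, which are no part of the job. What is shaped like the part that bears cap_hub but green is not meant.

How it is judged (in metres and radians):
On the way, in this order (a step that is already met when the one before it is completed fails the run):
1. brush head at the pot's floor, stroke 1 (horizontal distance between brush_tip and pot_floor below 0.036 m and z of brush_tip in the frame of pot_floor below 0.02 m), for 0.05 s.
2. brush drawn half-way up the pot or higher (horizontal distance between brush_tip and pot_floor below 0.036 m and z of brush_tip in the frame of pot_floor above 0.055 m), for 0.05 s.
3. brush head at the pot's floor, stroke 2 (all of step 1), for 0.05 s.
4. brush drawn half-way up the pot or higher (all of step 2), for 0.05 s.
5. brush head at the pot's floor, stroke 3 (all of step 3), for 0.05 s.
6. all filter elements seated on the spigot, one on another (horizontal distance between each of el1_mid, el2_mid, el3_mid and spigot_seat below 0.007 m and angle between each of el1_mid, el2_mid, el3_mid's own z axis and vertical below 0.06 rad and (z of el1_mid in the frame of spigot_seat between 0.031 and 0.037 m or z of el1_mid in the frame of spigot_seat between 0.081 and 0.087 m or z of el1_mid in the frame of spigot_seat between 0.131 and 0.137 m) and (z of el2_mid in the frame of spigot_seat between 0.031 and 0.037 m or z of el2_mid in the frame of spigot_seat between 0.081 and 0.087 m or z of el2_mid in the frame of spigot_seat between 0.131 and 0.137 m) and (z of el3_mid in the frame of spigot_seat between 0.031 and 0.037 m or z of el3_mid in the frame of spigot_seat between 0.081 and 0.087 m or z of el3_mid in the frame of spigot_seat between 0.131 and 0.137 m)), for 0.2 s.
At the end, for the whole second after the job is handed in: Every filter element sits on the spigot or another element and the end cap on top (height within 3 mm, axis 7 mm, cap 8 mm, tilt 0.06 rad); lid home on the pot (3 mm high, 7 mm across); brush hanging in the fork by its collar (20 mm, 0.15 rad) (all of step 6 and horizontal distance between cap_hub and spigot_seat below 0.008 m and angle between each of cap_hub, lid_knob's own z axis and vertical below 0.06 rad and (z of cap_hub in the frame of spigot_seat between 0.135 and 0.141 m or z of cap_hub in the frame of spigot_seat between 0.185 and 0.191 m) and horizontal distance between lid_knob and pot_rim below 0.007 m and z of lid_knob in the frame of pot_rim between 0.025 and 0.031 m and horizontal distance between brush_handle and hanger_seat below 0.02 m and angle between brush_handle's own z axis and vertical below 0.15 rad and z of brush_handle in the frame of hanger_seat between 0.04 and 0.052 m); the robot touches nothing.
It fails at once if the mallet is pushed more than 40 mm (distance of mallet from where it was at the start of the episode above 0.04 m).
It fails at once if the glue is pushed more than 40 mm (distance of glue from where it was at the start of the episode above 0.04 m).
It fails at once if the gouge is pushed more than 40 mm (distance of gouge from where it was at the start of the episode above 0.04 m).
Of el1, el2, el3 only 2 to 3 are there at a start; the rules pass over those that are not, and their reading is None.
At some moment in a run one of el1, el2, el3, cap, lid may be knocked a few centimetres aside while the robot is not near it.
It also fails if it takes over 210 s, if anything falls off the work surface, if the arm or the gripper's body presses on something with over 40 N, if the wrist force passes 120 N, or if a joint passes its speed limit or range.

## Working session

There is one attempt and no reset: what is moved stays moved. The work goes in short steps, Python scripts to look and compute and a tool call to move; the robot and the scene stay as the last step left them, time stands still between calls to the robot, and variables do not carry over. Pictures are saved under pics/ and viewed, at most 14 in all, crops included, and the job is handed in when it is done.

Besides the shell and the picture viewer there is one more tool, called after ">>>" as name(argument=value, ...), one argument or row to a line, values as JSON. jog_arm: Moves the arm, as the interface text tells. Its arguments: {"type":"object","properties":{"increments":{"type":"array","items":{"type":"number"}}},"required":["increments"]}

```bash
ls; mkdir -p pics; cat > h.py <<'E'
import numpy as np, cv2
from cell import ctrl
def shot(n,f):
    im=ctrl.get_image(n); cv2.imwrite('pics/'+f,im[:,:,::-1]); return im
def P(n):
    c=ctrl.camera_params(n); K=np.array([[c['fx'],0,c['cx']],[0,c['fy'],c['cy']],[0,0,1]]); return K,np.array(c['extrinsics'])
def atz(n,u,v,z):
    K,E=P(n); d=E[:3,:3].T@np.linalg.solve(K,[u,v,1]); o=-E[:3,:3].T@E[:3,3]; return np.round(o+d*(z-o[2])/d[2],1)
def tri(n1,p1,n2,p2):
    A=[]
    for n,p in((n1,p1),(n2,p2)):
        K,E=P(n); M=K@E[:3]; A+=[p[0]*M[2]-M[0],p[1]*M[2]-M[1]]
    A=np.array(A); A/=np.linalg.norm(A[:,:3],axis=1)[:,None]; return np.round(np.linalg.lstsq(A[:,:3],-A[:,3],rcond=None)[0],1)
def proj(n,p):
    K,E=P(n); q=K@(E[:3,:3]@np.array(p,float)+E[:3,3]); return np.round(q[:2]/q[2],1)
E
python3 - <<'E'
from h import *
for n in('scene','top'):
    shot(n,n+'0.png'); K,E=P(n); print(n,K.tolist(),np.round(E,3).tolist())
print(ctrl.read_state())
E
```

```text
pics
scene [[435.58457016710656, 0.0, 320.87875504708353], [0.0, 435.58457016710656, 193.2964824904362], [0.0, 0.0, 1.0]] [[-0.412, 0.911, 0.011, 200.435], [0.66, 0.307, -0.686, -252.671], [-0.628, -0.276, -0.728, 1545.198], [0.0, 0.0, 0.0, 1.0]]
top [[430.5343979872219, 0.0, 324.1423089155567], [0.0, 430.5343979872219, 200.2139525594921], [0.0, 0.0, 1.0]] [[-0.02, -1.0, 0.006, 1.229], [-0.995, 0.019, -0.098, 507.974], [0.098, -0.008, -0.995, 1198.594], [0.0, 0.0, 0.0, 1.0]]
{'clock': 0.1, 'qpos': array([-1.18878392,  0.62923368,  0.03845826,  1.51829129, -0.0269979 ,
        0.99630406, -0.02002821]), 'qd': array([ 4.94170610e-06, -1.97592238e-03, -8.05518028e-05, -2.49025986e-03,
       -9.83743089e-04,  1.97144862e-03,  2.13299768e-04]), 'tau': array([ 2.59296881e-03, -5.64528179e+01,  1.23047322e+00, -1.93973333e+01,
        1.12987575e-02,  5.38516717e-03, -3.83813745e-05]), 'eef_pos': array([281.17925145, 585.40096304, 230.4867825 ]), 'tool_rot': array([-3.13987481e+00,  2.65994060e-05,  2.69374176e+00]), 'force': array([-0.19663724,  0.01446687, -0.15580466]), 'torque': array([ 0.03908403, -0.03293363, -0.01631383]), 'gripper_force': 0.0, 'width': 85.49658059285984}
```

View pics/scene0.png

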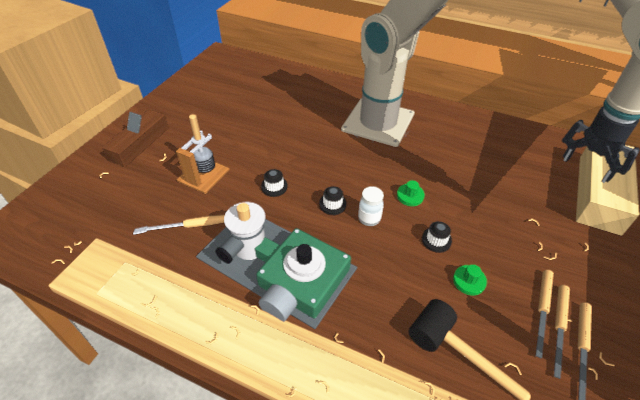

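View pics/top0.png

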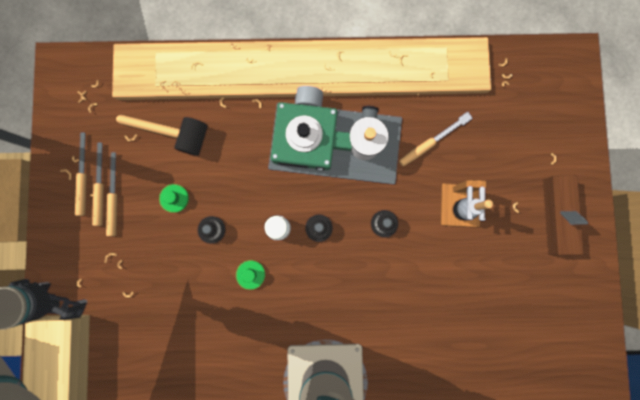

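The scene shows three black and white elements at scene (274,182), (333,199), (438,236) and top (385,223), (319,228), (211,229). The cap with the black hub is on the housing at scene (304,255), and the two green caps are look-alikes. The lid is at top (370,134) and the brush in its fork at top (475,205). I'll enlarge next.

```bash
python3 - <<'E'
import cv2
a=cv2.imread('pics/scene0.png')[105:315,130:460]; b=cv2.imread('pics/top0.png')[90:290,190:510]
cv2.imwrite('pics/sc.png',cv2.resize(a,None,fx=2.4,fy=2.4,interpolation=3)); cv2.imwrite('pics/tc.png',cv2.resize(b,None,fx=2.5,fy=2.5,interpolation=3))
E
```

```text
(no output)
```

View pics/sc.png

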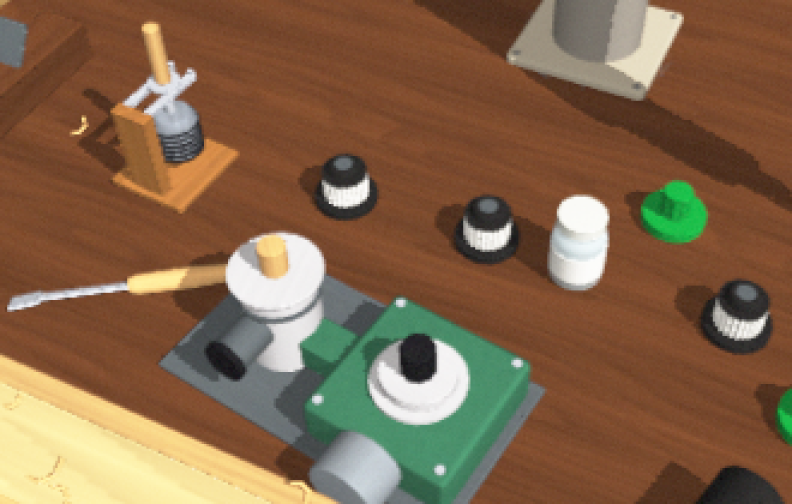

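View pics/tc.png

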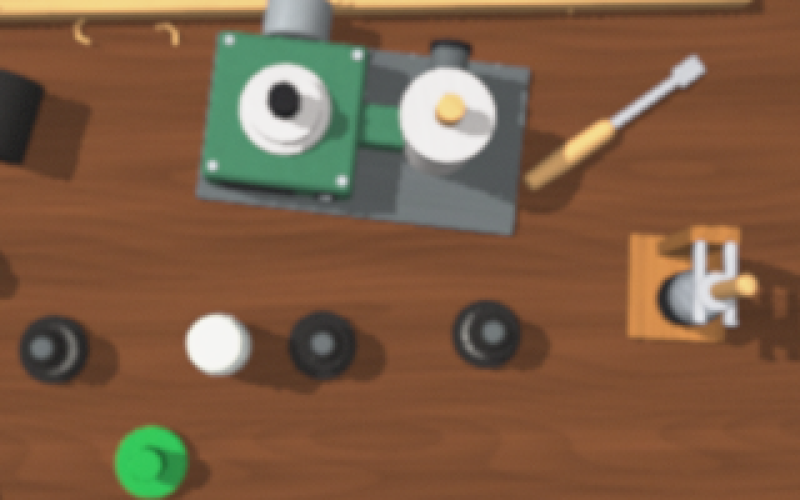

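```bash
python3 - <<'E'
from h import *
S=lambda u,v:(u/2.4+130,v/2.4+105)
T=lambda u,v:(u/2.5+190,v/2.5+90)
for n,s,t,z in [('knob',(272,242),(450,105),167),('hub',(418,342),(284,98),126),('ea',(344,162),(493,331),60),('eb',(488,203),(323,343),60),('ec',(743,288),(41,347),60),('brush',(151,28),(746,285),218),('glue',(583,210),(217,344),100)]:
    print(n,tri('scene',S(*s),'top',T(*t)),atz('scene',*S(*s),z),atz('top',*T(*t),z))
print('base plate edges top', [atz('top',*T(*p),6) for p in((530,68),(514,235),(197,197))])
print('housing top', [atz('top',*T(*p),68) for p in((220,33),(367,46),(351,193),(205,181))])
print('arms', [atz('top',*T(*p),133) for p in((698,320),(698,241),(731,324),(731,242))])
print('green', [atz('top',*T(*p),30) for p in((151,462),)])
print('gouge', [atz('top',*T(*p),15) for p in((530,183),(610,127),(695,67))])
print('robot yaw?')
E
```

```text
knob [ 664.6 -125.9  171.7] [ 660.8 -126.8  167. ] [ 666.6 -128.   167. ]
hub [686.2  44.5 129.3] [683.5  45.3 126. ] [687.9  42.7 126. ]
ea [ 438.6 -177.5   63.4] [ 435.  -176.8   60. ] [ 439.9 -180.5   60. ]
eb [429.3   9.1  64.2] [424.5  10.2  60. ] [430.4   6.6  60. ]
ec [431.6 314.4  66.6] [425.3 315.1  60. ] [432.1 315.4  60. ]
brush [ 471.5 -399.1  215.8] [ 473.4 -394.6  218. ] [ 472.3 -400.2  218. ]
glue [428.9 122.  102.1] [425.4 125.  100. ] [430.1 118.7 100. ]
base plate edges top [array([ 750.9, -243. ,    6. ]), array([ 553., -217.,    6.]), array([604.5, 150. ,   6. ])]
housing top [array([779.2, 115.4,  68. ]), array([761.3, -49. ,  68. ]), array([594.9, -27.5,  68. ]), array([611.4, 133.6,  68. ])]
arms [array([ 443.9, -381.7,  133. ]), array([ 526.1, -386.1,  133. ]), array([ 439.1, -415.7,  133. ]), array([ 524.4, -420.5,  133. ])]
green [array([303.1, 200.4,  30. ])]
gouge [array([ 612.1, -236.1,   15. ]), array([ 676.3, -331.8,   15. ]), array([ 746. , -434.6,   15. ])]
robot yaw?
```

>>> jog_arm(
  increments=[8.5,-65.4,-47.5,-3,0,0,64.3,8.5,-65.4,-47.5,-3,0,0,64.3,8.5,-65.4,-47.5,-3,0,0,64.3,8.5,-65.4,-47.5,-3,0,0,64.3,8.5,-65.4,-47.5,-3,0,0,64.3,8.5,-65.4,-47.5,-3,0,0,64.3,8.5,-65.4,-47.5,-3,0,0,64.3,8.5,-65.4,-47.5,-3,0,0,64.3,8.5,-65.4,-47.5,-3,0,0,64.3,8.5,-65.4,-47.5,-3,0,0,64.3,8.5,-65.4,-47.5,-3,0,0,64.3,8.5,-65.4,-47.5,-3,0,0,64.3,8.5,-65.4,-47.5,-3,0,0,64.3,8.5,-65.4,-47.5,-3,0,0,64.3,8.5,-65.4,-47.5,-3,0,0,64.3,8.5,-65.4,-47.5,-3,0,0,64.3,8.5,-65.4,-47.5,-3,0,0,64.3,8.5,-65.4,-47.5,-3,0,0,64.3,8.5,-65.4,-47.5,-3,0,0,64.3,8.5,-65.4,-47.5,-3,0,0,64.3],
)

```text
clock: 2.1
eef_pos: [664.9, -122.6, 261.0]
tool_rot: [-3.141, -0.002, 1.574]
force: [-1.0, -0.4, 0.4]
width: 85.0
gripper_force: 0.0
```

>>> jog_arm(
  increments=[8.5,-0.1,0,3,0,0,0,8.5,-0.1,0,7,0,0,0,8.5,-0.1,0,10.5,0,0,0,8.5,-0.1,0,12.5,0,0,0,8.5,-0.1,0,12.5,0,0,0,5,-0.1,0,12.5,0,0,0,3.5,-0.1,0,12.5,0,0,0,2,-0.1,0,12.5,0,0,0,2,-0.1,0,12.5,0,0,0,2,-0.1,0,12.5,0,0,0,2,-0.1,0,12.5,0,0,0,2,-0.1,0,12.5,0,0,0],
)

```text
clock: 3.3
eef_pos: [666.1, -126.5, 137.9]
tool_rot: [3.139, 0.0, 1.572]
force: [-0.8, 0.4, 6.5]
width: 28.5
gripper_force: 59.4
```

>>> jog_arm(
  increments=[2,0,0,-1,0,0,0,2,0,0,-3,0,0,0,2,0,0,-6,0,0,0,2,2,-1,-9,0,0,0,2,5,-2,-10,0,0,0,2,9,-4,-10,0,0,0,2,13,-6,-10,0,0,0,2,17,-8,-10,0,0,0,2,21,-9,-10,0,0,0,2,25,-10.5,-10,0,0,0,2,29,-12,-8,0,0,0,2,32,-13,-5,0,0,0,2,34,-13.6,-1,0,0,0,2,34,-13.6,3,0,0,0,2,34,-13.6,7,0,0,0,2,34,-13.6,9.5,0,0,0,2,34,-13.6,10.8,0,0,0,2,34,-13.6,11.4,0,0,0,2,34,-13.6,11.4,0,0,0,2,34,-13.6,11.4,0,0,0],
)

```text
clock: 5.3
eef_pos: [530.2, 213.8, 23.6]
tool_rot: [3.139, -0.001, 1.571]
force: [0.4, 0.2, -1.6]
width: 28.6
gripper_force: 59.4
```

>>> jog_arm(
  increments=[5,0,0,0,0,0,0,8.5,0,0,0,0,0,0,8.5,0,0,-4,0,0,0,8.5,0,0,-9,0,0,0,8.5,-2,0,-14,0,0,0,8.5,-5,-0.5,-18,0,0,0,8.5,-9,-1,-21,0,0,0,8.5,-14,-1.5,-24,0,0,0,8.5,-19,-2,-24,0,0,0,8.5,-24,-2.5,-24,0,0,0,8.5,-29,-3,-24,0,0,0,8.5,-34,-3.5,-24,0,0,0,8.5,-39,-4,-24,0,0,0,8.5,-44,-4.5,-24,0,0,0,8.5,-49,-5,-24,0,0,0,8.5,-53,-5.5,-24,0,0,0,8.5,-57,-5.7,-24,0,0,0,8.5,-60,-5.7,-24,0,0,0,8.5,-61.3,-5.7,-24,0,0,0,8.5,-61.3,-5.7,-24,0,0,0],
)

```text
clock: 7.3
eef_pos: [471.7, -401.1, 262.3]
tool_rot: [-3.141, 0.001, 1.569]
force: [-0.2, -0.8, -0.6]
width: 84.5
gripper_force: 0.0
```

```bash
python3 - <<'E'
from h import *
s=ctrl.read_state(); print(s['eef_pos'],s['width'],s['qpos'])
a=shot('scene','s1.png');b=shot('top','t1.png')
c=np.vstack([cv2.resize(a[80:330,80:480],None,fx=1.5,fy=1.5),cv2.resize(b[90:290,150:550],None,fx=1.125*1.333,fy=1.125*1.333)[:,:600] if 0 else cv2.resize(b[90:240,150:550],None,fx=1.5,fy=1.5)])
cv2.imwrite('pics/c1.png',c[:600,:,::-1])
E
```

```text
[ 471.71625531 -401.07123418  262.26139098] 84.53476147988864 [ 0.40299433  0.58316274  0.42370487  1.57892311 -0.26535647  1.03668365
  0.89850305]
```

View pics/c1.png

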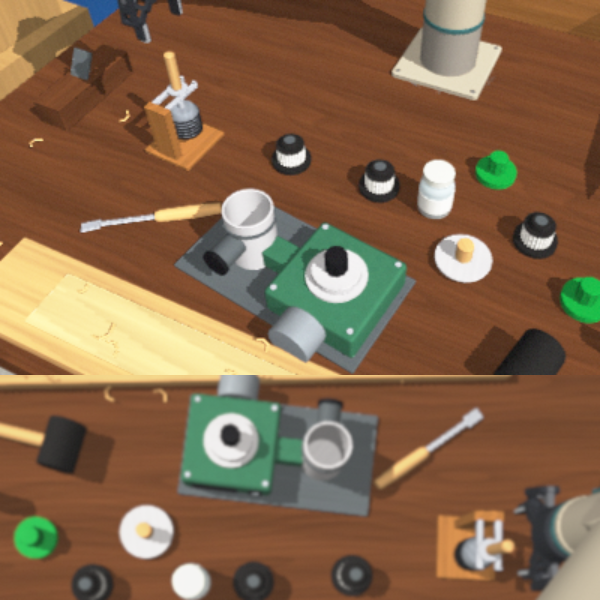

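Lid is on the bench (crop 463,252), pot open (248,210), brush still in its fork. Nothing else has moved.

>>> jog_arm(
  increments=[8.5,0.1,0,3,0,0,0,8.5,0.1,0,6.5,0,0,0,8.5,0.1,0,9.2,0,0,0,8.5,0.1,0,10.3,0,0,0,5,0.1,0,10.3,0,0,0,3,0.1,0,10.3,0,0,0,1,0.1,0,10.3,0,0,0,1,0.1,0,10.3,0,0,0,1,0.1,0,10.3,0,0,0,1,0.1,0,10.3,0,0,0,1,0.1,0,10.3,0,0,0],
)

```text
clock: 8.5
eef_pos: [472.8, -399.0, 160.6]
tool_rot: [3.14, 0.001, 1.571]
force: [-1.7, 0.4, 7.2]
width: 19.0
gripper_force: 58.3
```

```bash
python3 - <<'E'
from h import *
s=(248/1.5+80,210/1.5+80);t=(328/1.5+150,70/1.5+90)
print(tri('scene',s,'top',t),atz('scene',*s,125),atz('top',*t,125))
s=ctrl.read_state();print(s['eef_pos'],s['force'],s['tool_rot'])
E
```

```text
[ 665.3 -127.7  119. ] [ 668.7 -122.1  125. ] [ 664.9 -129.2  125. ]
[ 472.75776161 -398.96970053  160.56050382] [-1.68410488  0.40640423  7.23472263] [3.14022872e+00 7.45860872e-04 1.57133798e+00]
```

>>> jog_arm(
  increments=[1,0,0,-0.8,0,0,0,1,0,0,-1.6,0,0,0,1,0,0,-1.6,0,0,0,1,0.1,-2,-1.6,0,0,0,1,0.3,-5,-1.6,0,0,0,1,0.4,-7,-1.6,0,0,0,1,0.4,-7.2,-1.8,0,0,0,1,0.4,-7.2,-5,0,0,0,1,0.4,-7.2,-9,0,0,0,1,0.4,-7.2,-13,0,0,0,1,2,-6,-14.5,0,0,0,1,5,-3,-14.5,0,0,0,1,8,0,-14.5,0,0,0,1,11,3,-14.5,0,0,0,1,14,6,-14.5,0,0,0,1,17,9,-14.5,0,0,0,1,20,12,-14.5,0,0,0,1,23,15,-14.5,0,0,0,1,25.5,17.5,-14.5,0,0,0,1,27.2,19.3,-14.5,0,0,0],
)

```text
clock: 10.5
eef_pos: [668.0, -121.9, 303.9]
tool_rot: [3.14, -0.002, 1.576]
force: [-0.7, 0.1, -1.5]
width: 18.5
gripper_force: 58.9
```

>>> jog_arm(
  increments=[1,0,0,0,0,0,0,1,0,0,3,0,0,0,1,0,0,6.5,0,0,0,1,0,0,10,0,0,0,1,0,0,12.5,0,0,0,1,0,0,13.7,0,0,0,1,0,0,13.7,0,0,0,1,0,0,13.7,0,0,0,1,0,0,10,0,0,0,1,0,0,7,0,0,0,1,0,0,6.2,0,0,0,1,0,0,6.2,0,0,0,1,0,0,9,0,0,0,1,0,0,12,0,0,0,1,0,0,13.7,0,0,0,1,0,0,13.7,0,0,0,1,0,0,13.7,0,0,0],
)

```text
clock: 12.2
eef_pos: [665.0, -126.5, 166.8]
tool_rot: [-3.14, 0.0, 1.571]
force: [-0.3, 0.6, -0.1]
width: 18.5
gripper_force: 59.0
```

>>> jog_arm(
  increments=[1,0,0,-4,0,0,0,1,0,0,-7.5,0,0,0,1,0,0,-7.5,0,0,0,1,0,0,-7.5,0,0,0,1,0,0,-4,0,0,0,1,0,0,-0.3,0,0,0,1,0,0,0.3,0,0,0,1,0,0,0.3,0,0,0,1,0,0,0.3,0,0,0,1,0,0,-4,0,0,0,1,0,0,-8,0,0,0,1,0,0,-12,0,0,0,1,0,0,-13.7,0,0,0,1,-2,-2,-13.7,0,0,0,1,-5,-5,-13.7,0,0,0,1,-8,-8,-13.7,0,0,0,1,-12,-12,-13.7,0,0,0,1,-15,-15,-13.7,0,0,0],
)

```text
clock: 14.0
eef_pos: [514.6, -278.3, 306.8]
tool_rot: [3.138, 0.002, 1.572]
force: [0.5, -0.6, -0.4]
width: 18.9
gripper_force: 59.1
```

>>> jog_arm(
  increments=[1,-4,-4,0,0,0,0,1,-8,-8,0,0,0,0,1,-11,-10.8,0,0,0,0,1,-11.8,-11.5,0,0,0,0,1,-11.8,-11.5,0,0,0,0,1,-11.8,-11.5,4,0,0,0,1,-11.8,-11.5,8,0,0,0,1,-11.8,-11.5,11,0,0,0,1,-11.8,-11.5,12.7,0,0,0,1,-11.8,-11.5,12.7,0,0,0,1,-12,-9,12.7,0,0,0,1,-12.1,-6,12.7,0,0,0,1,-12.2,-4.3,12.7,0,0,0,1,-12.2,-4.3,12.7,0,0,0,1,-12.2,-4.3,13.6,0,0,0,1,-12.2,-4.3,14.4,0,0,0,1,-12.2,-4.3,14.4,0,0,0],
)

```text
clock: 15.7
eef_pos: [471.4, -398.4, 159.8]
tool_rot: [-3.141, -0.001, 1.57]
force: [-0.0, 0.8, -0.5]
width: 18.6
gripper_force: 59.3
```

>>> jog_arm(
  increments=[3,0,0,0,0,0,0,6,0,0,0,0,0,0,8.5,0,0,0,0,0,0,8.5,0,0,0,0,0,0,8.5,0,0,-3,0,0,0,8.5,0,0,-7,0,0,0,8.5,0,0,-10.5,0,0,0,8.5,0,0,-10.5,0,0,0],
)

```text
clock: 16.5
eef_pos: [474.4, -401.1, 270.7]
tool_rot: [3.134, 0.007, 1.571]
force: [0.3, -1.3, 0.3]
width: 84.8
gripper_force: 0.0
```

```bash
python3 - <<'E'
from h import *
s=ctrl.read_state(); print(s['eef_pos'],s['width'])
a=shot('scene','s2.png');b=shot('top','t2.png')
c=np.vstack([cv2.resize(a[80:330,80:480],None,fx=1.5,fy=1.5),cv2.resize(b[90:240,150:550],None,fx=1.5,fy=1.5)])
cv2.imwrite('pics/c2.png',c[:600,:,::-1])
d=cv2.absdiff(a,cv2.imread('pics/s1.png')[:,:,::-1]).max(2)
m=cv2.morphologyEx((d>50).astype(np.uint8),cv2.MORPH_OPEN,np.ones((3,3)))
print(cv2.connectedComponentsWithStats(m)[2][1:,:])
E
```

```text
[ 474.36476672 -401.14813402  270.65582825] 84.83349872222445
[[151   5   6   4  22]
 [152  16   8   5  29]
 [156  28  31  10 127]
 [164  38  20  10 118]
 [194  49   3   3   9]
 [163  70   3   4  12]]
```

View pics/c2.png

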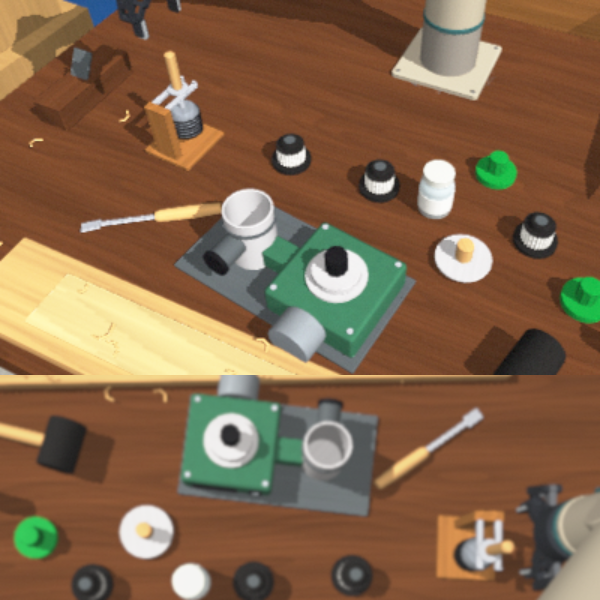

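>>> jog_arm(
  increments=[8.5,3,0.3,0,0,0,0,8.5,7.5,0.7,0,0,0,0,8.5,12,1.2,0,0,0,0,8.5,17,1.7,0,0,0,0,8.5,22,2.2,0,0,0,0,8.5,27,2.7,0,0,0,0,8.5,32,3.2,0,0,0,0,8.5,37,3.7,0,0,0,0,8.5,42,4.2,0,0,0,0,8.5,47,4.7,0,0,0,0,8.5,52,5.2,0,0,0,0,8.5,56.5,5.5,2,0,0,0,8.5,60,5.7,6,0,0,0,8.5,61.2,5.7,11,0,0,0,8.5,61.2,5.7,16,0,0,0,8.5,61.2,5.7,20.5,0,0,0,8.5,61.2,5.7,23.2,0,0,0,8.5,61.2,5.7,24.2,0,0,0,5,61.2,5.7,24.2,0,0,0,3.5,61.2,5.7,24.2,0,0,0],
)

```text
clock: 18.6
eef_pos: [529.7, 213.5, 24.1]
tool_rot: [3.14, -0.0, 1.571]
force: [-0.0, -0.2, 1.0]
width: 58.8
gripper_force: 0.0
```

>>> jog_arm(
  increments=[2,0,0,0,0,0,0,2,0,0,0,0,0,0,2,0,0,0,0,0,0,2,0,0,0,0,0,0],
)

```text
clock: 19.0
eef_pos: [530.3, 214.0, 25.2]
tool_rot: [3.139, -0.001, 1.572]
force: [0.9, 0.3, 5.8]
width: 28.6
gripper_force: 58.9
```

>>> jog_arm(
  increments=[2,0,0,-2,0,0,0,2,0,0,-6,0,0,0,2,0,0,-11,0,0,0,2,0,0,-16,0,0,0,2,-3,1,-20,0,0,0,2,-7,3,-21,0,0,0,2,-11,5,-21,0,0,0,2,-15,7,-21,0,0,0,2,-19,9,-21,0,0,0,2,-23,10,-21,0,0,0,2,-27,11.5,-21,0,0,0,2,-31,13,-20,0,0,0,2,-33.5,13.5,-18,0,0,0,2,-34,13.6,-16,0,0,0,2,-34,13.6,-14,0,0,0,2,-34,13.6,-13,0,0,0,2,-34,13.6,-12,0,0,0,2,-34,13.6,-11.4,0,0,0,2,-34,13.6,-11.4,0,0,0],
)

```text
clock: 20.9
eef_pos: [665.3, -125.9, 140.2]
tool_rot: [3.141, -0.001, 1.572]
force: [-6.0, 2.1, 10.4]
width: 27.9
gripper_force: 60.9
```

>>> jog_arm(
  increments=[4,-34,13.6,-11.4,0,0,0],
)

```text
clock: 21.0
eef_pos: [681.0, -159.8, 151.1]
tool_rot: [-3.135, -0.011, 1.582]
force: [0.4, 1.1, -0.4]
width: 40.1
gripper_force: 0.0
```

My mistake: I gave that row absolute offsets, so the tool shifted about 5 cm. I'll raise straight up and look at the lid.

>>> jog_arm(
  increments=[8.5,0,0,-4,0,0,0,8.5,0,0,-8,0,0,0,8.5,-4,-4,-11,0,0,0,8.5,-8,-8,-12,0,0,0,8.5,-12,-12,-12,0,0,0,8.5,-16,-16,-12,0,0,0,8.5,-20,-20,-12,0,0,0,8.5,-20,-20,-12,0,0,0],
)

```text
clock: 21.8
eef_pos: [481.1, -373.4, 273.9]
tool_rot: [3.14, 0.003, 1.57]
force: [0.6, -0.8, -0.4]
width: 84.8
gripper_force: 0.0
```

```bash
python3 - <<'E'
from h import *
s=ctrl.read_state(); print(s['eef_pos'],s['width'])
a=shot('scene','s3.png');b=shot('top','t3.png')
c=np.vstack([cv2.resize(a[80:330,80:480],None,fx=1.5,fy=1.5),cv2.resize(b[90:240,150:550],None,fx=1.5,fy=1.5)])
cv2.imwrite('pics/c3.png',c[:600,:,::-1])
for f in('s0','s2'): pass
d=cv2.absdiff(a,cv2.imread('pics/scene0.png')[:,:,::-1]).max(2)
m=cv2.morphologyEx((d>50).astype(np.uint8),cv2.MORPH_OPEN,np.ones((3,3)))
print(cv2.connectedComponentsWithStats(m)[2][1:,:])
E
```

```text
[ 481.084661   -373.35398459  273.9448398 ] 84.79430387910222
[[ 152    0   59  110 3080]
 [ 356    0   89   54 2253]
 [ 612    0   18   16  187]
 [ 562   27   78  155 4050]
 [ 398   35   17   19  173]
 [ 390   42    7   29  140]
 [ 407   57    5    7   27]
 [ 164   75    5    3   15]
 [ 385   76    8   24  115]
 [  92   85   50   42 1135]
 [ 344  119   49   24  438]
 [ 395  141    4    5   18]
 [ 263  213    3    3    9]]
```

View pics/c3.png

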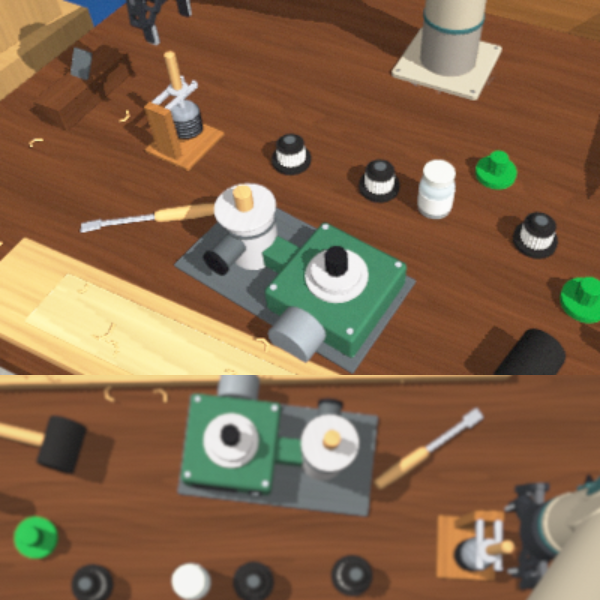

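Lid is home (matches the start image), brush hangs, everything else unmoved. On to the cap.

>>> jog_arm(
  increments=[8.5,3,1.5,0,0,0,0,8.5,7,3.5,0,0,0,0,8.5,11,5.5,0,0,0,0,8.5,15,7.5,0,0,0,0,8.5,19,9.5,0,0,0,0,8.5,23,11.5,0,0,0,0,8.5,27,13.5,0,0,0,0,8.5,31,15.5,0,0,0,0,8.5,35,17.5,0,0,0,0,8.5,38.5,19,0,0,0,0,8.5,41,20.2,1,0,0,0,8.5,41.6,20.4,5,0,0,0,8.5,41.6,20.4,10,0,0,0,8.5,41.6,20.4,14.5,0,0,0,8.5,41.6,20.4,17,0,0,0,8.5,41.6,20.4,17.6,0,0,0,5.5,41.6,20.4,17.6,0,0,0,3,41.6,20.4,17.6,0,0,0,3,41.6,20.4,17.6,0,0,0,3,41.6,20.4,17.6,0,0,0],
)

```text
clock: 23.9
eef_pos: [688.8, 45.3, 98.7]
tool_rot: [3.137, -0.0, 1.572]
force: [1.4, 0.6, 3.6]
width: 34.2
gripper_force: 59.8
```

>>> jog_arm(
  increments=[3,0,0,0,0,0,0,3,0,0,0,0,0,0],
)

```text
clock: 24.1
eef_pos: [688.8, 45.4, 98.7]
tool_rot: [3.137, -0.001, 1.572]
force: [0.9, -0.0, 5.6]
width: 34.4
gripper_force: 60.3
```

>>> jog_arm(
  increments=[6,0,0.1,0,0,0,0,6,0,0.1,0,0,0,0,6,0,0.1,0,0,0,8,6,0,0.1,0,0,0,16,6,0,0.1,0,0,0,24,6,0,0.1,0,0,0,32,6,0,0.1,0,0,0,40,6,0,0.1,0,0,0,48,6,0,0.1,0,0,0,56,6,0,0.1,0,0,0,64,6,0,0.1,0,0,0,72,6,0,0.1,0,0,0,80,6,0,0.1,0,0,0,87,6,0,0.1,0,0,0,90,6,0,0.1,0,0,0,90,3,0,0.1,0,0,0,90,3,0,0.1,0,0,0,90,3,0,0.1,0,0,0,90,3,0,0.1,0,0,0,90],
)

```text
clock: 26.0
eef_pos: [688.0, 45.3, 96.4]
tool_rot: [-3.141, -0.0, 0.001]
force: [0.4, 0.3, 2.4]
width: 34.5
gripper_force: 59.9
```

```bash
python3 - <<'E'
from h import *
s=ctrl.read_state(); print(s)
E
```

```text
{'clock': 26.0, 'qpos': array([-0.47528369,  0.95235991,  0.71677064,  1.51808883, -0.71966463,
        0.94836841, -1.10505059]), 'qd': array([-0.00045666, -0.00031816,  0.00147596,  0.00041241,  0.00058322,
        0.00231149, -0.00160082]), 'tau': array([ 8.61199060e-02, -6.09701300e+01,  1.28864425e+01, -1.38133049e+01,
        2.75596243e-02, -8.08183802e-02, -3.67150235e-02]), 'eef_pos': array([687.98419623,  45.25467922,  96.37722777]), 'tool_rot': array([-3.14129948e+00, -3.03843893e-04,  1.03096458e-03]), 'force': array([0.41622328, 0.32916528, 2.4201476 ]), 'torque': array([0.01073855, 0.0705437 , 0.04382961]), 'gripper_force': 59.914666414260864, 'width': 34.54474440853184}
```

>>> jog_arm(
  increments=[3,0,0,-1,0,0,0,3,0,0,-3,0,0,0,3,0,0,-6,0,0,0,3,-1,-1,-9,0,0,0,3,-3.5,-4,-10,0,0,0,3,-6.5,-7,-10,0,0,0,3,-9.5,-10,-10,0,0,0,3,-12,-13,-9,0,0,0,3,-14.5,-15.5,-6,0,0,0,3,-15.8,-16.9,-2,0,0,0,3,-15.8,-16.9,2,0,0,0,3,-15.8,-16.9,5,0,0,0,3,-15.8,-16.9,6.8,0,0,0,3,-15.8,-16.9,7.4,0,0,0,3,-15.8,-16.9,7.4,0,0,0,3,-15.8,-16.9,7.4,0,0,0],
)

```text
clock: 27.6
eef_pos: [530.3, 214.2, 23.0]
tool_rot: [-3.141, -0.001, 0.001]
force: [0.4, -0.3, -2.8]
width: 34.4
gripper_force: 60.2
```

>>> jog_arm(
  increments=[5,0,0,0,0,0,0,8.5,0,0,0,0,0,0,8.5,0,0,-3,0,0,0,8.5,0,0,-8,0,0,0,8.5,0,0,-13,0,0,0,8.5,0,0,-18,0,0,0,8.5,0,0,-18,0,0,0,8.5,0,0,-18,0,0,0],
)

```text
clock: 28.4
eef_pos: [530.2, 214.7, 203.5]
tool_rot: [-3.14, -0.002, 0.001]
force: [-0.2, 0.2, -0.7]
width: 85.4
gripper_force: 0.0
```

```bash
python3 - <<'E'
from h import *
s=ctrl.read_state(); print(s['eef_pos'],s['width'])
a=shot('scene','s4.png');b=shot('top','t4.png')
c=np.vstack([cv2.resize(a[80:330,80:480],None,fx=1.5,fy=1.5),cv2.resize(b[90:240,150:550],None,fx=1.5,fy=1.5)])
cv2.imwrite('pics/c4.png',c[:600,:,::-1])
E
```

```text
[530.17170828 214.65461645 203.50912792] 85.42462717728321
```

View pics/c4.png

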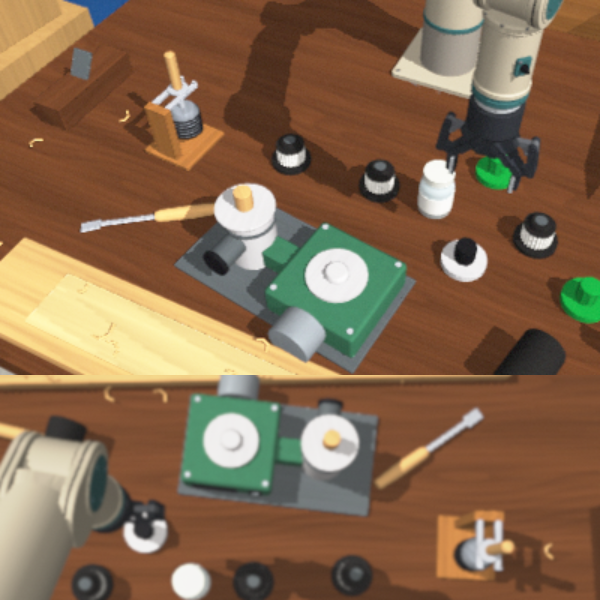

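Cap stands on the bench, the spigot is bare, elements are unmoved at crop (538,229), (380,180) and (291,152). Next, the third element at crop (538,229).

>>> jog_arm(
  increments=[8.5,-3,-3.2,0,0,0,0,8.5,-6.5,-6.8,0,0,0,0,8.5,-9.7,-10.1,1,0,0,0,8.5,-9.7,-10.1,4,0,0,0,8.5,-9.7,-10.1,8,0,0,0,8.5,-9.7,-10.1,12,0,0,0,8.5,-9.7,-10.1,16,0,0,0,8.5,-9.7,-10.1,18,0,0,0,8.5,-9.7,-10.1,18.5,0,0,0,7,-9.7,-10.1,18.5,0,0,0,5,-9.7,-10.1,18.5,0,0,0,5,-9.7,-10.1,18.5,0,0,0,5,-9.7,-10.1,18.5,0,0,0],
)

```text
clock: 29.8
eef_pos: [433.3, 315.5, 18.3]
tool_rot: [-3.14, -0.002, 0.001]
force: [-0.6, 0.2, 3.1]
width: 54.6
gripper_force: 63.3
```

>>> jog_arm(
  increments=[7,0,0,0,0,0,0,8.5,0,0,0,0,0,0,8.5,0,0,0,0,0,-8,8.5,0,0,0,0,0,-16,8.5,0,0,0,0,0,-24,8.5,0,0,0,0,0,-32,8.5,0,0,0,0,0,-40,8.5,0,0,0,0,0,-48,8.5,0,0,0,0,0,-56,8.5,0,0,0,0,0,-64,8.5,0,0,0,0,0,-72,8.5,0,0,0,0,0,-80,8.5,0,0,0,0,0,-87,8.5,0,0,0,0,0,-90,8.5,0,0,0,0,0,-90,6.5,0,0,0,0,0,-90,5,0,0,0,0,0,-90,5,0,0,0,0,0,-90,5,0,0,0,0,0,-90,5,0,0,0,0,0,-90],
)

```text
clock: 31.8
eef_pos: [432.6, 315.1, 17.5]
tool_rot: [-3.141, -0.0, 1.571]
force: [-1.8, -1.0, 5.1]
width: 54.6
gripper_force: 63.0
```

>>> jog_arm(
  increments=[5,0,0,-2,0,0,0,5,0,0,-6,0,0,0,5,0,0,-11,0,0,0,5,-2,2,-14,0,0,0,5,-5,5,-15,0,0,0,5,-8,8,-15,0,0,0,5,-11,11,-15,0,0,0,5,-14,14,-15,0,0,0,5,-17,17,-15,0,0,0,5,-20,20,-15,0,0,0,5,-23,22.5,-15,0,0,0,5,-26,24.7,-15,0,0,0,5,-27,25.5,-14,0,0,0,5,-27,25.5,-12,0,0,0,5,-27,25.5,-10,0,0,0,5,-27,25.5,-9,0,0,0,5,-27,25.5,-8.2,0,0,0,5,-27,25.5,-7.6,0,0,0,5,-27,25.5,-7.3,0,0,0,5,-27,25.5,-7.3,0,0,0],
)

```text
clock: 33.8
eef_pos: [688.5, 45.4, 91.6]
tool_rot: [3.14, -0.0, 1.572]
force: [-0.1, -0.5, 3.9]
width: 54.8
gripper_force: 63.9
```

>>> jog_arm(
  increments=[6.5,0,0,0,0,0,0,8.5,0,0,0,0,0,0,8.5,0,0,-3,0,0,0,8.5,0,0,-7,0,0,0,8.5,0,0,-10,0,0,0,8.5,0,0,-11,0,0,0,8.5,0,0,-11,0,0,0],
)

```text
clock: 34.5
eef_pos: [688.8, 45.4, 201.8]
tool_rot: [3.138, -0.0, 1.572]
force: [0.4, -0.3, -0.3]
width: 85.2
gripper_force: 0.0
```

```bash
cat >> h.py <<'E'
def chk(a,f,pts,r=16):
    b=cv2.imread('pics/'+f)[:,:,::-1]
    for k,(u,v) in pts.items():
        t=np.ascontiguousarray(b[v-r:v+r,u-r:u+r]); w=2*r
        y0,x0=max(0,v-r-w),max(0,u-r-w)
        m=cv2.matchTemplate(np.ascontiguousarray(a[y0:v+r+w,x0:u+r+w]),t,cv2.TM_CCOEFF_NORMED); _,s,_,p=cv2.minMaxLoc(m)
        print(k,'score',round(s,2),'shift',p[0]+x0-(u-r),p[1]+y0-(v-r))
E
python3 - <<'E'
from h import *
print(ctrl.read_state()['eef_pos'])
a=shot('scene','s5.png');b=shot('top','t5.png')
chk(a,'s4.png',dict(ea=(274,182),eb=(333,199),cap=(389,252),lid=(244,220)))
chk(b,'t0.png' if 0 else 'top0.png',dict(ea=(385,223),eb=(319,228)))
E
```

```text
[688.77550482  45.42449764 201.83251892]
ea score 0.93 shift 0 0
eb score 0.96 shift 8 -7
cap score 1.0 shift 0 0
lid score 0.68 shift 0 0
ea score 1.0 shift 0 0
eb score 0.88 shift -3 12
```

```bash
python3 - <<'E'
from h import *
s=(341.3,182.6);t=(316.2,239.2)
print(tri('scene',s,'top',t),atz('scene',*s,60),atz('top',*t,60))
a=cv2.imread('pics/s5.png');b=cv2.imread('pics/t5.png')
cv2.imwrite('pics/c5.png',np.hstack([cv2.resize(a[130:330,180:440],None,fx=1.5,fy=1.5),cv2.resize(b[100:300,260:520],None,fx=1.5,fy=1.5)]))
E
```

```text
[396.5  18.7  66.3] [389.3  20.   60. ] [397.8  15.4  60. ]
```

View pics/c5.png

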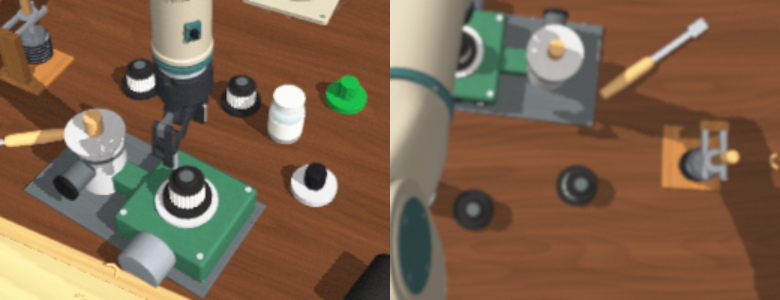

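Element b was knocked (crop left (241,92)), now at about (397,18), still upright. The others and the seated element are fine.

>>> jog_arm(
  increments=[8.5,-0.3,-3,0,0,0,0,8.5,-0.6,-7,0,0,0,0,8.5,-1,-11,0,0,0,0,8.5,-1.4,-15,0,0,0,0,8.5,-1.8,-19,0,0,0,0,8.5,-2.2,-23,0,0,0,0,8.5,-2.5,-26.5,0,0,0,0,8.5,-2.65,-29,2,0,0,0,8.5,-2.65,-29,6,0,0,0,8.5,-2.65,-29,10,0,0,0,8.5,-2.65,-29,13,0,0,0,8.5,-2.65,-29,13,0,0,0],
)

```text
clock: 35.8
eef_pos: [393.2, 18.5, 66.5]
tool_rot: [-3.129, 0.001, 1.57]
force: [-0.6, -0.1, 1.3]
width: 85.1
gripper_force: 0.0
```

>>> jog_arm(
  increments=[8.5,0,0,0,0,0,0,8.5,0,0,1.5,0,0,0,8.5,0,0,4,0,0,0,8.5,0,0,5.3,0,0,0,8.5,0,0,5.3,0,0,0],
)

```text
clock: 36.3
eef_pos: [406.2, 18.8, 25.5]
tool_rot: [-3.129, 0.002, 1.573]
force: [-1.0, -0.2, -0.3]
width: 85.1
gripper_force: 0.0
```

```bash
python3 - <<'E'
from h import *
s=ctrl.read_state(); print(s['eef_pos'],s['qpos'],s['force'])
E
```

```text
[406.16485996  18.80676124  25.52983836] [-0.32191184  0.75244454  0.30568669  2.31823948 -1.09526071  0.23242082
  0.99399206] [-0.97126932 -0.21434084 -0.30240339]
```

>>> jog_arm(
  increments=[7,0,0.9,-0.9,0,0,0,5,0,0.9,-0.9,0,0,0,5,0,0.9,-0.9,0,0,0,5,0,0.9,-0.9,0,0,0,5,0,2,-0.9,0,0,0,5,0,3,-0.9,0,0,0,5,0,3.5,-0.9,0,0,0,5,0,3.5,-0.9,0,0,0,7,0,3.5,-0.9,0,0,0,8.5,0,3.5,-0.9,0,0,0,8.5,0,3.5,-0.9,0,0,0,8.5,0,3.5,0,0,0,0,8.5,0,3.5,0,0,0,0,6.5,0,3.5,0,0,0,0,5,0,3.5,0,0,0,0,5,0,3.5,0,0,0,0,5,0,3.5,0,0,0,0],
)

```text
clock: 38.0
eef_pos: [439.4, 19.0, 25.4]
tool_rot: [-3.127, 0.0, 1.571]
force: [-1.9, 0.2, 6.7]
width: 54.3
gripper_force: 62.2
```

>>> jog_arm(
  increments=[7,0,0,0,0,0,0,8.5,0,0,0,0,0,0,8.5,0,0,0,-0.8,0,0,8.5,0,0,0.8,-0.8,0,0,8.5,0,0,0.8,-0.8,0,0,8.5,0,0,0.8,-0.8,0,0],
)

```text
clock: 38.6
eef_pos: [439.7, 18.8, 16.8]
tool_rot: [-3.14, 0.001, 1.571]
force: [0.2, 0.2, -0.0]
width: 85.1
gripper_force: 0.0
```

>>> jog_arm(
  increments=[6,0,0,0,0,0,0,5,0,0,0,0,0,0,5,0,0,0,0,0,0,7,0,0,0,0,0,0,8.5,0,0,0,0,0,0,8.5,0,0,0,0,0,8,8.5,0,0,0,0,0,16,8.5,0,0,0,0,0,24,8.5,0,0,0,0,0,32,8.5,0,0,0,0,0,40,8.5,0,0,0,0,0,48,8.5,0,0,0,0,0,56,8.5,0,0,0,0,0,64,8.5,0,0,0,0,0,72,8.5,0,0,0,0,0,80,8.5,0,0,0,0,0,87,8.5,0,0,0,0,0,90,8.5,0,0,0,0,0,90,6.5,0,0,0,0,0,90,5,0,0,0,0,0,90],
)

```text
clock: 40.6
eef_pos: [439.6, 19.0, 16.8]
tool_rot: [3.141, 0.001, 0.002]
force: [0.8, 0.7, -0.3]
width: 58.5
gripper_force: 0.0
```

>>> jog_arm(
  increments=[5,0,0,0,0,0,0,5,0,0,0,0,0,0,5,0,0,0,0,0,0],
)

```text
clock: 40.9
eef_pos: [439.6, 19.1, 17.1]
tool_rot: [3.142, 0.001, 0.001]
force: [-0.4, -0.2, 5.1]
width: 54.7
gripper_force: 62.8
```

>>> jog_arm(
  increments=[5,0,0,-2,0,0,0,5,0,0,-6,0,0,0,5,0,0,-11,0,0,0,5,0,0,-15,0,0,0,5,3,0,-18,0,0,0,5,7,-0.5,-18,0,0,0,5,11,-1,-18,0,0,0,5,15,-1.5,-18,0,0,0,5,19,-2,-18,0,0,0,5,22.5,-2.4,-18,0,0,0,5,24.5,-2.6,-18,0,0,0,5,24.85,-2.6,-17,0,0,0,5,24.85,-2.6,-15,0,0,0,5,24.85,-2.6,-15,0,0,0,5,24.85,-2.6,-15,0,0,0],
)

```text
clock: 42.4
eef_pos: [686.9, 45.2, 165.8]
tool_rot: [3.141, 0.003, 0.0]
force: [-0.7, -0.3, -1.3]
width: 54.6
gripper_force: 63.9
```

>>> jog_arm(
  increments=[5,0.1,0,0.6,0,0,0,5,0.1,0,1.2,0,0,0,5,0.1,0,1.7,0,0,0,5,0.1,0,2.1,0,0,0,5,0.1,0,2.4,0,0,0,5,0.1,0,2.55,0,0,0,5,0.1,0,2.55,0,0,0,5,0.1,0,2.55,0,0,0],
)

```text
clock: 43.2
eef_pos: [689.3, 45.1, 141.3]
tool_rot: [3.141, 0.001, 0.001]
force: [-1.8, -0.2, 1.0]
width: 54.4
gripper_force: 64.0
```

>>> jog_arm(
  increments=[6.5,0,0,0,0,0,0,8.5,0,0,0,0,0,0,8.5,0,0,-3,0,0,0,8.5,0,0,-7,0,0,0,8.5,0,0,-11,0,0,0,8.5,0,0,-11,0,0,0],
)

```text
clock: 43.8
eef_pos: [692.8, 43.8, 257.7]
tool_rot: [3.14, -0.01, 0.001]
force: [0.5, -0.8, 0.4]
width: 85.1
gripper_force: 0.0
```

```bash
python3 - <<'E'
from h import *
print(ctrl.read_state()['eef_pos'])
a=shot('scene','s6.png');b=shot('top','t6.png')
chk(a,'s4.png',dict(ea=(274,182),cap=(389,252),lid=(244,220)))
chk(b,'top0.png',dict(ea=(385,223),lid=(370,134)))
cv2.imwrite('pics/c6.png',cv2.resize(a[120:330,180:440,::-1],None,fx=2.5,fy=2.5))
E
```

```text
[692.76848125  43.78747582 257.68797569]
ea score 0.4 shift -19 32
cap score 1.0 shift 0 0
lid score 0.86 shift 0 0
ea score 1.0 shift 0 0
lid score 0.85 shift 1 -1
```

View pics/c6.png

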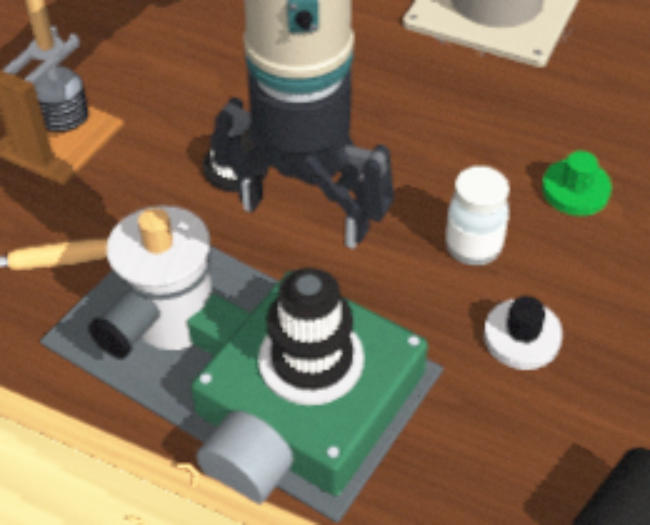

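Two elements are stacked upright; the last one is unmoved in the top view.

>>> jog_arm(
  increments=[8.5,-2,2,0,0,0,0,8.5,-5,5,0,0,0,0,8.5,-8.5,8,0,0,0,0,8.5,-12,11,0,0,0,0,8.5,-15.5,14,0,0,0,0,8.5,-19,17,0,0,0,0,8.5,-22,20,0,0,0,0,8.5,-24.5,22,2,0,0,0,8.5,-24.9,22.25,6,0,0,0,8.5,-24.9,22.25,10,0,0,0,8.5,-24.9,22.25,14,0,0,0,8.5,-24.9,22.25,17,0,0,0,8.5,-24.9,22.25,17,0,0,0,8.5,-24.9,22.25,17,0,0,0,8.5,-24.9,22.25,17,0,0,0],
)

```text
clock: 45.4
eef_pos: [440.9, -178.0, 82.4]
tool_rot: [3.14, -0.0, 0.001]
force: [0.3, 0.6, -0.5]
width: 85.1
gripper_force: 0.0
```

>>> jog_arm(
  increments=[8.5,-0.1,0,3,0,0,0,8.5,-0.1,0,5.5,0,0,0,8.5,-0.1,0,6.5,0,0,0,8.5,-0.1,0,6.5,0,0,0,6.5,-0.1,0,6.5,0,0,0,5,-0.1,0,6.5,0,0,0,5,-0.1,0,6.5,0,0,0,5,-0.1,0,6.5,0,0,0],
)

```text
clock: 46.2
eef_pos: [440.2, -178.0, 18.0]
tool_rot: [3.14, -0.002, 0.001]
force: [-1.3, 0.6, 7.7]
width: 54.3
gripper_force: 62.2
```

>>> jog_arm(
  increments=[7,0,0,0,0,0,0,8.5,0,0,0,0,0,0,8.5,0,0,0,0,0,-8,8.5,0,0,0,0,0,-16,8.5,0,0,0,0,0,-24,8.5,0,0,0,0,0,-32,8.5,0,0,0,0,0,-40,8.5,0,0,0,0,0,-48,8.5,0,0,0,0,0,-56,8.5,0,0,0,0,0,-64,8.5,0,0,0,0,0,-72,8.5,0,0,0,0,0,-80,8.5,0,0,0,0,0,-87,8.5,0,0,0,0,0,-90,8.5,0,0,0,0,0,-90,6.5,0,0,0,0,0,-90,5,0,0,0,0,0,-90,5,0,0,0,0,0,-90,5,0,0,0,0,0,-90,5,0,0,0,0,0,-90],
)

```text
clock: 48.2
eef_pos: [439.3, -177.6, 16.8]
tool_rot: [-3.141, 0.001, 1.571]
force: [-1.6, 0.4, 6.1]
width: 54.8
gripper_force: 62.8
```

>>> jog_arm(
  increments=[5,0,0,-2,0,0,0,5,0,0,-6,0,0,0,5,0,0,-11,0,0,0,5,0,0,-16,0,0,0,5,1,1,-20,0,0,0,5,3,3.3,-22,0,0,0,5,6,6.7,-22,0,0,0,5,9,10,-22,0,0,0,5,12,13.3,-22,0,0,0,5,15,16.7,-22,0,0,0,5,18,20,-22,0,0,0,5,20.5,23,-22,0,0,0,5,22,24.6,-22,0,0,0,5,22.3,24.9,-21,0,0,0,5,22.3,24.9,-20,0,0,0,5,22.3,24.9,-20,0,0,0,5,22.3,24.9,-20,0,0,0],
)

```text
clock: 49.9
eef_pos: [687.0, 43.9, 215.5]
tool_rot: [-3.139, 0.002, 1.569]
force: [-0.3, -0.2, -2.5]
width: 54.5
gripper_force: 64.1
```

>>> jog_arm(
  increments=[5,0.1,0.1,0.6,0,0,0,5,0.1,0.1,1.2,0,0,0,5,0.1,0.1,1.7,0,0,0,5,0.1,0.1,2.1,0,0,0,5,0.1,0.1,2.4,0,0,0,5,0.1,0.1,2.55,0,0,0,5,0.1,0.1,2.55,0,0,0,5,0.1,0.1,2.55,0,0,0],
)

```text
clock: 50.7
eef_pos: [689.2, 46.6, 190.9]
tool_rot: [-3.141, 0.001, 1.572]
force: [-2.2, 0.2, 1.4]
width: 54.6
gripper_force: 64.3
```

>>> jog_arm(
  increments=[6.5,0,0,0,0,0,0,8.5,0,0,0,0,0,0,8.5,0,0,-3,0,0,0,8.5,0,0,-7,0,0,0,8.5,0,0,-9,0,0,0,8.5,0,0,-9,0,0,0],
)

```text
clock: 51.3
eef_pos: [691.7, 46.5, 284.7]
tool_rot: [3.135, 0.0, 1.572]
force: [1.3, 1.3, 0.2]
width: 85.0
gripper_force: 0.0
```

```bash
python3 - <<'E'
from h import *
print(ctrl.read_state()['eef_pos'])
a=shot('scene','s7.png');b=shot('top','t7.png')
chk(a,'s4.png',dict(cap=(389,252),lid=(244,220)))
cv2.imwrite('pics/c7.png',cv2.resize(a[120:330,180:440,::-1],None,fx=2.5,fy=2.5))
E
```

```text
[691.71298217  46.46415032 284.68016969]
cap score 1.0 shift 0 0
lid score 0.83 shift 0 0
```

View pics/c7.png

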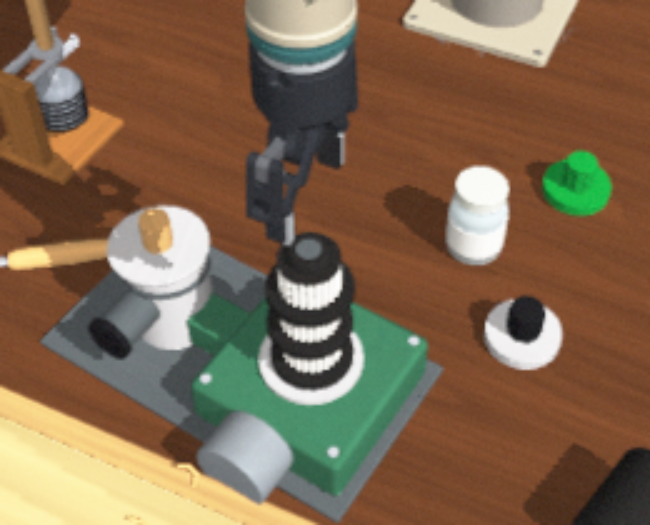

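Three elements are stacked upright, the cap is unmoved on the bench.

>>> jog_arm(
  increments=[8.5,3,-3,0,0,0,0,8.5,6.5,-6,0,0,0,0,8.5,10,-9.5,0,0,0,0,8.5,13.5,-13,0,0,0,0,8.5,16,-15,2,0,0,0,8.5,16.9,-15.8,6,0,0,0,8.5,16.9,-15.8,10,0,0,0,8.5,16.9,-15.8,14,0,0,0,8.5,16.9,-15.8,18,0,0,0,8.5,16.9,-15.8,19,0,0,0,8.5,16.9,-15.8,19,0,0,0,8.5,16.9,-15.8,19,0,0,0,8.5,16.9,-15.8,19,0,0,0],
)

```text
clock: 52.7
eef_pos: [532.4, 215.9, 92.4]
tool_rot: [3.139, -0.001, 1.571]
force: [0.5, 0.5, 0.7]
width: 85.2
gripper_force: 0.0
```

>>> jog_arm(
  increments=[8.5,-0.1,-0.2,3,0,0,0,8.5,-0.1,-0.2,6,0,0,0,8.5,-0.1,-0.2,6.9,0,0,0,8.5,-0.1,-0.2,6.9,0,0,0,6,-0.1,-0.2,6.9,0,0,0,3,-0.1,-0.2,6.9,0,0,0,3,-0.1,-0.2,6.9,0,0,0,3,-0.1,-0.2,6.9,0,0,0,3,-0.1,-0.2,6.9,0,0,0,3,-0.1,-0.2,6.9,0,0,0],
)

```text
clock: 53.7
eef_pos: [529.9, 214.9, 22.9]
tool_rot: [3.141, -0.0, 1.572]
force: [0.2, 0.5, 5.7]
width: 34.5
gripper_force: 59.4
```

>>> jog_arm(
  increments=[3,0,0,-2,0,0,0,3,0,0,-6,0,0,0,3,0,0,-11,0,0,0,3,0,0,-16,0,0,0,3,0,0,-21,0,0,0,3,0,0,-25,0,0,0,3,-1,1,-27,0,0,0,3,-3,3,-27,0,0,0,3,-6,6,-27,0,0,0,3,-9,8.5,-27,0,0,0,3,-12,11.3,-27,0,0,0,3,-15,14,-27,0,0,0,3,-16.5,15.5,-27,0,0,0,3,-16.9,15.9,-26,0,0,0,3,-16.9,15.9,-25.2,0,0,0,3,-16.9,15.9,-25.2,0,0,0,3,-16.9,15.9,-25.2,0,0,0,3,-16.9,15.9,-25.2,0,0,0],
)

```text
clock: 55.5
eef_pos: [688.0, 47.4, 274.0]
tool_rot: [-3.141, -0.0, 1.574]
force: [-0.3, 0.3, -1.6]
width: 34.2
gripper_force: 60.2
```

>>> jog_arm(
  increments=[3,-0.1,0,0.6,0,0,0,3,-0.1,0,1.2,0,0,0,3,-0.1,0,1.7,0,0,0,3,-0.1,0,2.1,0,0,0,3,-0.1,0,2.4,0,0,0,3,-0.1,0,2.65,0,0,0,3,-0.1,0,2.75,0,0,0,3,-0.1,0,2.75,0,0,0,3,-0.1,0,2.75,0,0,0],
)

```text
clock: 56.4
eef_pos: [688.6, 45.2, 247.0]
tool_rot: [3.142, -0.0, 1.572]
force: [-0.8, 2.1, 6.0]
width: 34.7
gripper_force: 60.6
```

Home at 247. Release, raise and draw back for a final look.

>>> jog_arm(
  increments=[5,0,0,0,0,0,0,8.5,0,0,0,0,0,0,8.5,0,0,0,0,0,0,8.5,0,0,-3,0,0,0,8.5,0,0,-7,0,0,0,8.5,3,-3,-9,0,0,0,8.5,7,-7,-9,0,0,0,8.5,11,-11,-9,0,0,0,8.5,15,-14,-9,0,0,0,8.5,19,-17,-9,0,0,0,8.5,23,-20,-9,0,0,0,8.5,27,-22,-9,0,0,0,8.5,27,-22,-9,0,0,0,8.5,27,-22,-9,0,0,0],
)

```text
clock: 57.8
eef_pos: [467.0, 316.6, 335.7]
tool_rot: [-3.14, 0.001, 1.576]
force: [0.2, -0.1, -0.8]
width: 84.9
gripper_force: 0.0
```

```bash
python3 - <<'E'
from h import *
print(ctrl.read_state()['eef_pos'])
a=shot('scene','s8.png');b=shot('top','t8.png')
chk(a,'scene0.png',dict(lid=(244,220),brush=(196,140),gouge=(190,222)))
chk(b,'top0.png',dict(lid=(370,134),brush=(475,205)))
c=np.vstack([cv2.resize(a[80:330,80:480],None,fx=1.5,fy=1.5),cv2.resize(b[90:240,150:550],None,fx=1.5,fy=1.5)])
cv2.imwrite('pics/c8.png',c[:600,:,::-1])
E
```

```text
[466.98953153 316.61847636 335.72644841]
lid score 0.92 shift -2 0
brush score 0.99 shift 0 0
gouge score 0.97 shift 0 0
lid score 0.93 shift 1 -1
brush score 0.99 shift 0 0
```

View pics/c8.png

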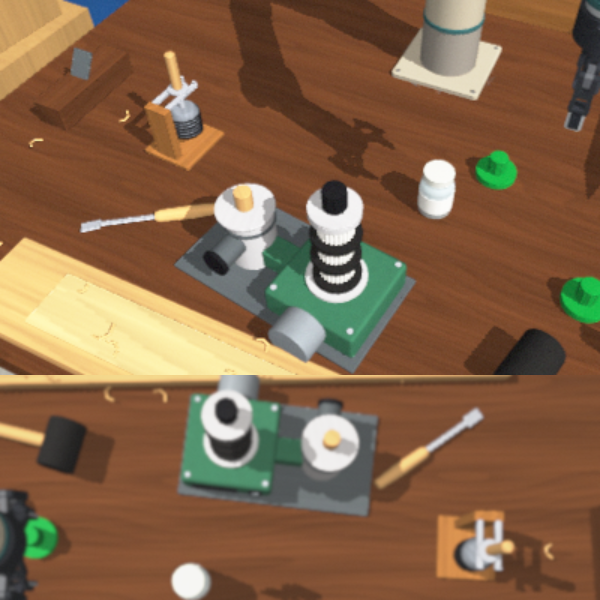

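The stack is complete with its cap, lid home, brush hanging, bystanders unmoved, robot clear. Handing in.

```bash
python3 -c "
from cell import ctrl
print(ctrl.finish_job())"
```

```text
the job is handed in; nothing more can be done
None
```

I handed the job in at about 58 s of the 210 s, and no verdict came back: the pot is scrubbed with three strokes and its lid is on, the brush is back on its hanger, all three elements and the end cap are stacked on the spigot, and the mallet, glue jar and gouge look unmoved in the final pictures.

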